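# Cock the vial knocker

## Robot

A 6-joint arm with a two-finger parallel gripper is mounted at the origin on the work surface. World frame = base frame: x ahead of the robot, y to its left, z up, the work surface at z = 0. Lengths are in mm, angles in rad, forces in N, time in s.
With the tool pointing down it reaches from about 350 to 775 mm from the base axis. Payload 7.3 kg.
Tool frame: the origin (TCP) lies midway between the tips of the shut fingers; the grasp point (between the pads) lies 19 mm behind it (bot.tcp_to_grasp is the distance from the TCP to the grasp point, in mm); z points along the fingers, y is the line along which they close (so a half turn about z gives the same grasp; the last joint's range is limited). The gripper opens to 92 mm and grips with 3 to 60 N. Pads are 19 mm wide; open, the fingers measure 130 mm over their backs; the gripper's body (75 mm by 190 mm) begins 47 mm behind the grasp point.
Start: joints at [1.044, 0.342, 1.524, -0, 1.275, -0.146], TCP at [195.11, 487.419, 226.741] pointing down, gripper open.
Joint ranges: [-2.53, 2.53], [-0.77, 2.02], [0.04, 2.7], [-1, 4.14], [0.28, 2.66], [-3.11, 3.11]. Speed limits (rad/s): [2.57, 2.57, 3.14, 3.14, 3.14, 3.14].

## Interface

Orientations are given as [roll, pitch, yaw] about the fixed x, y, z axes, in that order (R = Rz(yaw) Ry(pitch) Rx(roll)).
In Python, from plant import bot, viewer gives the robot as it stands. The module is installed in compiled form; this text tells all that it offers.
- The arm moves only by the shell command python3 -m handwheel 'ROWS'. ROWS is text: rows parted by semicolons, each of 7 numbers parted by spaces: the shift along the tool's x, y, z scaled (see below), then the turn, a rotation vector about the tool's x, y, z scaled (see below), then the opening, from -1 (shut) to 1 (fully open), so that 0 is half open. In form: tx ty tz rx ry rz gripper; .... A call has 1 to 8 rows; each row is the pose to reach, as a shift and turn from the pose commanded when the call began, along the tool's axes at that moment, turning the shorter way round; what a row does not reach only later rows make up. The controller multiplies each number of a shift by 10 cm and each number of a turn by pi rad. A row lasts 1/12 s, in which the tool goes at most 41.7 mm and 7.16 degrees, less where a joint would pass 70% of its speed; a pose out of reach is approached as far as the arm can. A call with a number of a shift or a turn outside -1 to 1 is refused whole. A call with a gripper value outside its range is refused whole. The fingers move at their own pace and stop on an object; the grip force is fixed at half the most. Time passes only in rows, so rows that repeat a pose let the fingers close. It gives the time, the measured TCP pose, the force, the opening and the grip force at its end, in the units of the state.
- bot.get_obs(): the state, without advancing time (a new reading comes with each control period).
- viewer.capture(name): name is "scene" or "side" or "wrist"; returns a dict with "frame" (400x640x3 uint8, red, green, blue), "fov_y" (degrees; the focal length in pixels is half the picture's height over the tangent of half this angle, whatever the lens; pixels are square), "cx", "cy" (the principal point, pixels), "T" (4x4, takes a point from camera to world coordinates). Camera axes: x right, y down, z forward; pixel columns grow to the right and rows downward; lengths in mm; the calibration is good to about 2 mm. A picture is of the moment at which its call begins. There is no depth.
- bot.close_job(): hands the job in; it is judged then, once.
Trained networks look in a picture, given as the dict that the camera call returned (one of the last four; its "shot" number tells which), for a name from the list of things; names that differ only in an ending like _2 or _b are one class to them, and where a whole thing is asked for, a point or a joint stands for the part that bears it (a point fixed in the world has none). Each returns a list of dicts, best first, with "score" (0 to 1); they miss things now and then, are a little off and sometimes report something else, mostly with a low value. They report only what shows in the picture. A call takes as long as a camera call. They do not tell look-alikes from the thing itself.
- viewer.recognise(target, picture): "centre" ([column, row] in pixels, amid what is visible of it).
- viewer.cut_out(target, picture): "pixels" (400x640 bool, what is visible of it) and "centre" ([column, row] in pixels, amid what is visible of it).
The state is a dict: "time": time; "joint_positions": joint angles; "dq": joint speeds; "tau": joint torques, N m; "tool_pos": TCP position; "tcp_rot": TCP orientation; "contact_force": force on the tool from outside, world axes, zero at the start; "moment": the same for the moment, N m; "grip_width": finger opening in mm; "finger_force": force on a finger pad.
Only numpy, scipy, OpenCV 4.12 (cv2) and the standard library are available. Lean on these libraries where they do the work, as an engineer would, in place of code of your own. Each camera call takes 0.05 s, during which the arm holds its last target. There are 200 camera calls.

## Task

Cock the spring knocker that has a vial standing in its round cradle: draw its arm back by the upright handle until it has passed the catch, let it come to rest on the catch and let go, so that it stays cocked. Do not let the arm snap forward, do not disturb the vial, and leave the other knocker's arm alone.

Things in the scene. Friction and masses are not known exactly. Their poses are not given: they have to be found in the camera images.
- knocker: The knocker to cock: grey base plate 270 x 250 x 12 mm fixed to the bench, with pivot post, flat arm, steel catch, and a round black cradle (41 mm across, 16 mm high) with a vial in it. Origin on the bench, 7 mm to the -x side of the plate's middle; z up. In its axes: pivot at x 0, y -95 mm; cradle x +111, y +58; catch x -57, y +58. Its yaw is within 0.2 rad of 0.
- knocker_pivot (a point): On the arm's upright pivot axis, 41 mm above the bench, mid-thickness of the arm. The flat aluminium arm, 24 mm wide and 10 mm thick, sweeps level over the plate, underside 36 mm above the bench, reaching 195 mm from the pivot; a rubber pad at its end faces the vial. At rest it points 65 degrees round (counter-clockwise) from the plate's +x axis. The pivot post's top is 64 mm above the bench.
- knocker_arm (a joint): Arm angle, rad: 0 at rest beside the vial; grows as the arm is drawn back, counter-clockwise from above (handle moves towards the plate's -x). From about 0.71 it presses the sloped catch tongue down, which pops up behind it at about 0.88; it then rests on the catch at 0.87. End stop 1.15. A spring pulls it to 0: at the handle about 3 N at rest, 6 to 7 N at the catch.
- knocker_handle (a point): On the axis of the upright round steel handle, 16 mm diameter, 50 mm tall, fixed on the arm 110 mm from the pivot; its foot is 46 mm and its top 96 mm above the bench. This point is 76 mm above the bench, 20 mm below the handle's top. Free all round for the fingers. The handle moves on an arc and turns with the arm.
- knocker_tongue (a joint): How far the catch tongue is pressed down, m: 0 up, 0.012 fully down. A steel wedge 24 mm wide in a dark block, 163 mm from the pivot, its top 44 mm above the bench (8 mm above the arm's underside); joined to it a round steel trigger pad, 22 mm across, 225 mm from the pivot, top 33 mm above the bench. Hair trigger: 1 to 3 N down on either sinks it and releases a cocked arm.
- vial: Amber glass vial with black screw cap, loose in the cradle of the knocker to cock: 28 mm diameter, 62 mm tall, its top 74 mm above the bench. Origin: centre of its underside; z up. A second such vial stands on the other knocker's plate, but not in its cradle.
- idle_knocker: The other knocker, of the same make and sizes, with an empty cradle; origin and axes as for the first. To be left alone.
- idle_knocker_arm (a joint): Angle of the other knocker's arm, rad, 0 at rest, where it must stay.
Things that resemble listed ones, but are neither listed nor needed, are in the scene too. What is shaped like the vial but blue or turquoise is not meant.

How it is judged:
By the outcome, as a careful person would: the job done as asked, in the order asked, and still so for the second after the job is handed in, with the robot touching nothing.
It also fails if it takes over 38 s, if anything falls off the work surface, if the arm or the gripper's body presses on something with over 40 N, if the wrist force passes 120 N, or if a joint passes its speed limit or range.

## Working session

There is one attempt and no reset: what is moved stays moved. The work goes in short steps, Python scripts to look and compute and a shell command to move; the robot and the scene stay as the last step left them, time stands still between calls to the robot, and variables do not carry over. Pictures are saved under pics/ and viewed, at most 10 in all, crops included, and the job is handed in when it is done.

```bash
mkdir -p pics
cat > h.py <<'E'
import numpy as np, cv2
from plant import bot, viewer
from scipy.spatial.transform import Rotation as R
def ray(p,c):
    f=200/np.tan(np.radians(p["fov_y"])/2); T=np.array(p["T"])
    d=T[:3,:3]@np.array([(c[0]-p["cx"])/f,(c[1]-p["cy"])/f,1.]); return T[:3,3],d
def atz(p,c,z):
    o,d=ray(p,c); return o+d*(z-o[2])/d[2]
def proj(p,X):
    f=200/np.tan(np.radians(p["fov_y"])/2); T=np.array(p["T"])
    q=T[:3,:3].T@(np.array(X)-T[:3,3]); return [p["cx"]+f*q[0]/q[2],p["cy"]+f*q[1]/q[2]]
def save(p,n): cv2.imwrite(f"pics/{n}.png",p["frame"][:,:,::-1])
E
python3 - <<'E'
from h import *
np.set_printoptions(precision=1,suppress=True)
o=bot.get_obs(); print(o["time"],o["tool_pos"],o["tcp_rot"])
for n in ["scene","side"]:
    p=viewer.capture(n); save(p,n+"0"); print(n,np.array(p["T"])[:3,3])
    for t,z in [("knocker_handle",71),("knocker_pivot",52),("vial",43),("knocker",12),("knocker_tongue",38)]:
        for r in viewer.recognise(t,p)[:4]: print(t,round(r["score"],2),np.array(r["centre"]),atz(p,r["centre"],z))
E
```

```text
0.0 [194.9 487.1 226.1] [-3.1 -0.   2.8]
scene [1140.   280.   591.2]
knocker_handle 0.71 [246.2 189. ] [ 618.4 -179.8   71. ]
knocker_pivot 0.84 [254.6 197.4] [ 614.7 -162.5   52. ]
knocker_pivot 0.59 [437.9 249.8] [574.7 232.6  52. ]
vial 0.81 [227.  250.4] [ 763.4 -120.2   43. ]
vial 0.7 [244.6 217.5] [ 671.  -148.4   43. ]
vial 0.7 [199.9 235.3] [ 756.9 -193.1   43. ]
knocker 0.8 [255.4 200.8] [ 585.2 -186.3   12. ]
knocker 0.25 [247.8 216.5] [ 638.4 -168.5   12. ]
knocker_tongue 0.48 [302.2 187.3] [ 516.5 -100.2   38. ]
side [ 526.5 -778.2  565.9]
knocker_pivot 0.75 [311.8 281.1] [ 551.3 -271.7   52. ]
vial 0.88 [404.5 257.1] [ 751.9 -209.6   43. ]
vial 0.76 [362.  237.3] [ 673.7 -136.2   43. ]
vial 0.73 [397.3 236.2] [ 754.8 -138.9   43. ]
knocker 0.58 [311.1 279.4] [ 552.1 -227.3   12. ]
knocker_tongue 0.71 [287.2 238. ] [ 504.4 -118.6   38. ]
```

View pics/scene0.png

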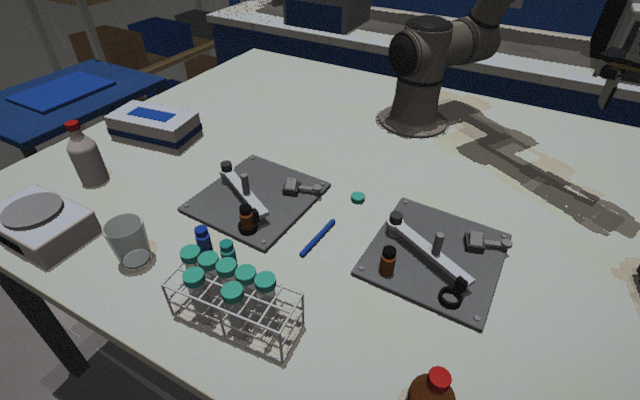

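View pics/side0.png

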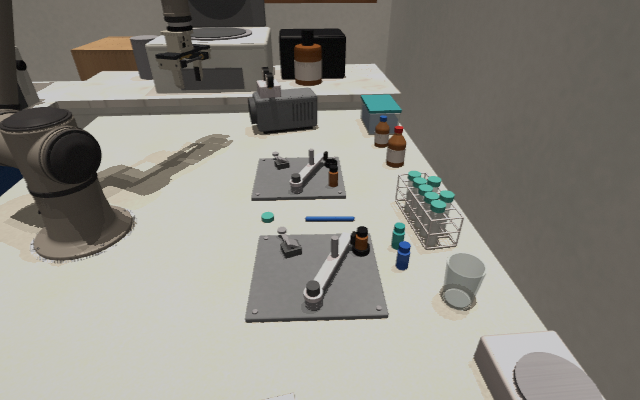

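Target is the knocker at negative y: scene vial ~(247,219), handle ~(245,184); side vial (362,240), handle (335,246). The other plate (scene right) has an empty cradle at (451,296). I'll zoom in on both views for a fit.

Run:
```python
import cv2,numpy as np
a=cv2.imread("pics/scene0.png")[145:255,170:340]; b=cv2.imread("pics/side0.png")[220:330,235:405]
r=lambda x:cv2.resize(x,None,fx=4,fy=4,interpolation=cv2.INTER_CUBIC)[:300*2]
a,b=r(a),r(b)
cv2.imwrite("pics/za.png",a);cv2.imwrite("pics/zb.png",b)
```

```text
(no output)
```

View pics/za.png

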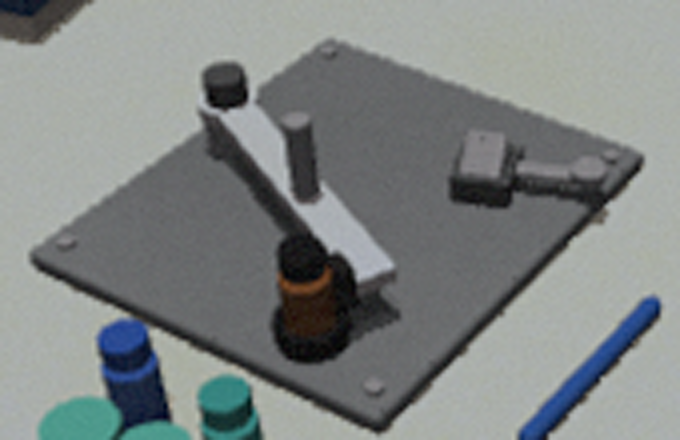

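View pics/zb.png

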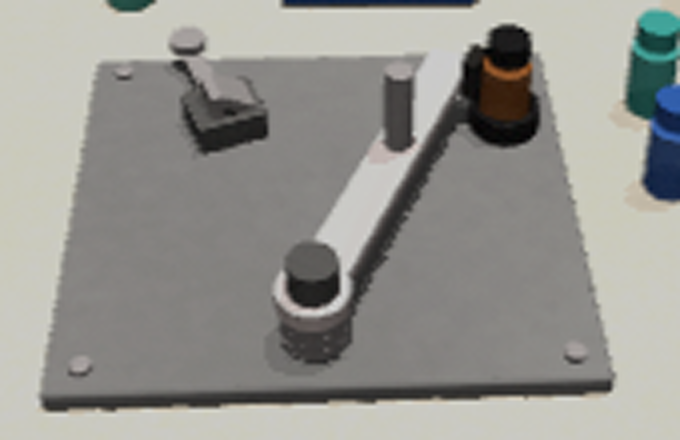

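```bash
cat >> h.py <<'E'
def W(s,X):
    x,y,w=s; c,n=np.cos(w),np.sin(w); return [x+c*X[0]-n*X[1],y+n*X[0]+c*X[1],X[2]]
def arm(r,z,q=0): a=np.radians(65)+q; return [r*np.cos(a),-95+r*np.sin(a),z]
E
python3 - <<'E'
from h import *
from scipy.optimize import least_squares
np.set_printoptions(precision=2,suppress=True)
L=[[-128,-125,12],[-128,125,12],[142,125,12],[142,-125,12],[0,-95,64],arm(110,96),[111,58,74]]
D={"scene":((170,145),[(332,40),(642,155),(382,424),(35,255),(223,72),(296,120),(302,243)]),
"side":((235,220),[(44,396),(100,64),(540,56),(612,382),(312,259),(399,71),(510,34)])}
P={n:viewer.capture(n) for n in D}
def res(s,names):
    return np.concatenate([(np.array([proj(P[n],W(s,X)) for X in L])-((np.array(D[n][1])+.5)/4-.5+D[n][0])).ravel() for n in names])
for names in (["scene"],["side"],["scene","side"]):
    r=least_squares(res,[560,-180,0],x_scale=[100,100,1],args=(names,),loss="soft_l1"); print(names,r.x,"\n",res(r.x,names).reshape(-1,2).T)
s=r.x; print("handle",W(s,arm(110,76)),"cocked",W(s,arm(110,76,.87)),"pivot",W(s,[0,-95,41]),"vial",W(s,[111,58,0]))
o=bot.get_obs(); print(R.from_euler("xyz",o["tcp_rot"]).as_matrix(),o["grip_width"], o["time"])
E
```

```text
['scene'] [ 557.56 -195.     -0.05] 
 [[-0.63  1.57 -0.41 -2.07  0.36  0.55  0.16]
 [-1.01 -0.61 -0.22 -0.4   0.46 -0.06  1.72]]
['side'] [ 556.6  -198.54   -0.05] 
 [[-1.76 -0.62  0.24  1.14 -0.03  0.32  0.13]
 [-0.02 -1.12 -1.16 -0.37  0.58 -0.21  1.11]]
['scene', 'side'] [ 556.72 -196.81   -0.05] 
 [[-0.89  1.1  -1.05 -2.4   0.02  0.09 -0.39 -1.37 -0.77 -0.09  1.2   0.19
   0.27 -0.09]
 [-1.35 -0.94 -0.78 -0.94  0.05 -0.5   1.2  -0.56 -1.42 -1.74 -1.37 -0.11
  -0.8   0.51]]
handle [np.float64(603.3765299405566), np.float64(-194.366080124246), 76] cocked [np.float64(510.7804292179369), np.float64(-189.76611406367275), 76] pivot [np.float64(552.1289441591443), np.float64(-291.6989366094884), 41] vial [np.float64(670.3872040756494), np.float64(-144.23713151569353), 0]
[[-0.93  0.37  0.  ]
 [ 0.37  0.93  0.  ]
 [ 0.    0.   -1.  ]] 91.81973164401329 0.7
```

```bash
cat > go.py <<'E'
# usage: go.py x y z toolY_angle_deg -> shift/100, turn/pi in tool axes
import sys; from h import *
x,y,z,a=map(float,sys.argv[1:5]); o=bot.get_obs(); M=R.from_euler("xyz",o["tcp_rot"])
c,s=np.cos(np.radians(a)),np.sin(np.radians(a))
Y=np.array([c,s,0]);Z=np.array([0,0,-1.]);T=R.from_matrix(np.c_[np.cross(Y,Z),Y,Z])
print("t",o["time"],"shift",np.round(M.inv().apply(np.array([x,y,z])-o["tool_pos"])/100,3),"turn",np.round((M.inv()*T).as_rotvec()/np.pi,3),"F",np.round(o["contact_force"],1))
E
python3 -m handwheel '-1 -.76 0 0 0 .16 1;-1 -.76 0 0 0 .16 1;-1 -.76 0 0 0 .16 1;-1 -.76 0 0 0 .16 1'; python3 go.py 603 -194 150 -28
```

```text
time: 1.03
tool_pos: [262.3, 375.0, 226.7]
tcp_rot: [-3.141, 0.003, 2.25]
contact_force: [0.4, 1.3, -0.8]
grip_width: 91.8
finger_force: 0.0
t 1.0333 shift [-6.565 -0.926  0.786] turn [0.    0.001 0.372] F [ 0.4  1.3 -0.8]
```

```bash
python3 -m handwheel '-1 -.14 0 0 0 .12 1;-1 -.14 0 0 0 .12 1;-1 -.14 0 0 0 .12 1' >/dev/null; python3 go.py 603 -194 150 -28
```

```text
t 1.2833 shift [-5.496  1.285  0.776] turn [0.    0.    0.254] F [ 0.2 -0.1 -0. ]
```

```bash
python3 -m handwheel '-1 .23 0 0 0 .12 1;-1 .23 0 0 0 .12 1;-1 .23 0 0 0 .12 1' >/dev/null; python3 go.py 603 -194 150 -28
```

```text
t 1.5333 shift [-3.798  2.621  0.776] turn [0.001 0.    0.134] F [1.  1.3 0.1]
```

```bash
python3 -m handwheel '-1 .69 0 0 0 .134 1;-1 .69 0 0 0 .134 1;-1 .69 0 0 0 .134 1;-1 .69 0 0 0 .134 1' >/dev/null; python3 go.py 603 -194 150 -28
```

```text
t 1.8667 shift [-1.749  2.883  0.779] turn [ 0.001  0.    -0.001] F [0.2 0.7 0.5]
```

Stay at z≈225 and stop a bit above the handle for a wrist-camera check.

```bash
python3 -m handwheel '-.6 1 0 0 0 0 1;-.6 1 0 0 0 0 1;-.6 1 0 0 0 0 1' >/dev/null;python3 -m handwheel '-.6 1 0 0 0 0 1;-.6 1 0 0 0 0 1;-.6 1 0 0 0 0 1' >/dev/null;python3 -m handwheel '-.55 .88 0 0 0 0 1;-.55 .88 0 0 0 0 1;-.55 .88 0 0 0 0 1;-.55 .88 0 0 0 0 1' >/dev/null; python3 go.py 603 -194 150 -28
python3 - <<'E'
from h import *
p=viewer.capture("wrist"); 
s=[556.72,-196.81,-.05]
f=p["frame"].copy(); 
for X in [arm(110,96),arm(110,46),[0,-95,64],[111,58,74],arm(195,46)]:
    q=proj(p,W(s,X)); print(np.round(q)); cv2.circle(f,tuple(int(v) for v in q),3,(255,0,0),1)
for t in ["knocker_handle","knocker_pivot","vial"]: print(t,[(round(r["score"],2),np.round(r["centre"])) for r in viewer.recognise(t,p)])
p["frame"]=f; save(p,"w1")
E
```

```text
t 2.7 shift [-0.029  0.006  0.754] turn [0.    0.    0.001] F [-0.2  1.2 -0.1]
[322. 190.]
[322. 179.]
[322. 268.]
[356. 115.]
[322. 106.]
knocker_handle [(0.6, array([321., 174.]))]
knocker_pivot [(0.79, array([300., 175.]))]
vial [(0.63, array([417.,  57.])), (0.55, array([432., 114.]))]
```

View pics/w1.png

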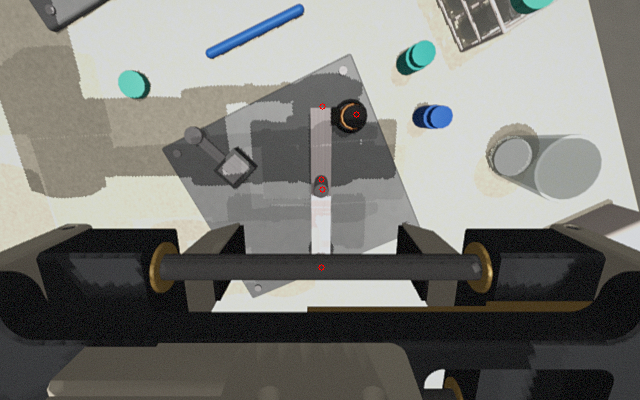

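Handle in the wrist picture is at about (321,185), matching the prediction (322,185), with the arm centreline at column 321, midway between the fingers. Descending to TCP z≈61.

```bash
python3 -m handwheel '-.03 0 .95 0 0 0 1;-.03 0 .95 0 0 0 1;-.03 0 .95 0 0 0 1;-.03 0 .95 0 0 0 1' >/dev/null; python3 go.py 603 -194 61 -28; python3 -m handwheel '0 0 .35 0 0 0 1;0 0 .69 0 0 0 1;0 0 .69 0 0 0 1'; python3 go.py 603 -194 61 -28
```

```text
t 3.2333 shift [-0.044  0.077  0.67 ] turn [-0.003  0.     0.003] F [0.3 0.2 0.1]
time: 3.48
tool_pos: [598.4, -187.0, 58.7]
tcp_rot: [-3.133, 0.0, 1.091]
contact_force: [-1.3, -0.2, -1.5]
grip_width: 91.7
finger_force: 0.0
t 3.4833 shift [-0.041  0.072 -0.024] turn [-0.003  0.     0.003] F [-1.3 -0.2 -1.5]
```

```bash
python3 -m handwheel '-.04 .07 -.02 0 0 0 1;-.04 .07 -.02 0 0 0 1;-.04 .07 -.02 0 0 0 1' ; python3 go.py 603 -194 61 -28
python3 - <<'E'
from h import *
p=viewer.capture("wrist"); save(p,"w2")
E
```

```text
time: 3.73
tool_pos: [607.8, -197.1, 68.3]
tcp_rot: [3.135, -0.0, 1.09]
contact_force: [-0.2, -0.2, 0.4]
grip_width: 91.6
finger_force: 0.0
t 3.7333 shift [ 0.006 -0.057  0.072] turn [ 0.002 -0.     0.002] F [-0.2 -0.2  0.4]
```

View pics/w2.png

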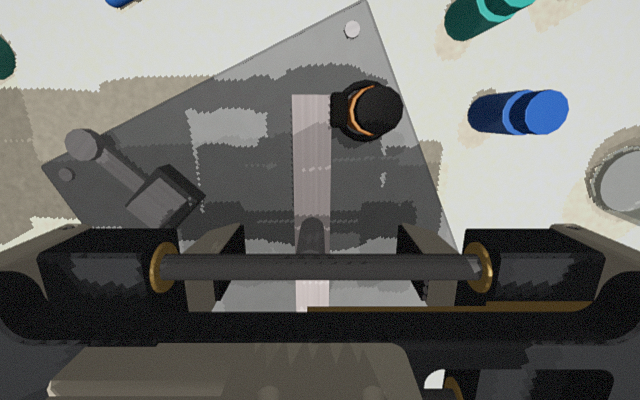

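The handle now shows at column ~313 with finger centre ~321, so the tool sits about 6 mm too far along +y. Correcting and letting it settle.

```bash
python3 go.py 603 -194 61 -28; python3 -m handwheel '0 -.06 .06 0 0 0 1;0 -.06 .06 0 0 0 1;0 -.06 .06 0 0 0 1;0 -.06 .06 0 0 0 1;0 -.06 .06 0 0 0 1;0 -.06 .06 0 0 0 1' ; python3 go.py 603 -194 61 -28
```

```text
t 3.7833 shift [ 0.006 -0.052  0.067] turn [ 0.002 -0.     0.002] F [-0.   0.   0.3]
time: 4.28
tool_pos: [600.4, -193.4, 58.8]
tcp_rot: [3.141, -0.0, 1.09]
contact_force: [-0.3, -0.1, -0.8]
grip_width: 91.7
finger_force: 0.0
t 4.2833 shift [ 0.006  0.026 -0.022] turn [ 0.    -0.     0.002] F [-0.3 -0.1 -0.8]
```

```bash
python3 -m handwheel '0 .02 -.02 0 0 0 -1;0 .02 -.02 0 0 0 -1;0 .02 -.02 0 0 0 -1;0 .02 -.02 0 0 0 -1;0 .02 -.02 0 0 0 -1;0 .02 -.02 0 0 0 -1;0 .02 -.02 0 0 0 -1;0 .02 -.02 0 0 0 -1' ; python3 go.py 603 -194 61 -28
```

```text
time: 4.95
tool_pos: [602.0, -194.2, 60.7]
tcp_rot: [-3.141, -0.0, 1.09]
contact_force: [0.4, 0.0, -0.4]
grip_width: 42.4
finger_force: 0.0
t 4.95 shift [ 0.006  0.008 -0.003] turn [-0.    -0.     0.002] F [ 0.4  0.  -0.4]
```

```bash
python3 -m handwheel '0 0 0 0 0 0 -1;0 0 0 0 0 0 -1;0 0 0 0 0 0 -1;0 0 0 0 0 0 -1;0 0 0 0 0 0 -1;0 0 0 0 0 0 -1' ; python3 go.py 603 -194 61 -28
```

```text
time: 5.45
tool_pos: [602.5, -194.4, 60.7]
tcp_rot: [3.14, -0.0, 1.09]
contact_force: [2.7, -0.8, -1.9]
grip_width: 15.4
finger_force: 30.0
t 5.45 shift [ 0.006  0.002 -0.003] turn [ 0.    -0.     0.002] F [ 2.7 -0.8 -1.9]
```

```bash
python3 -m handwheel '-.001 -.055 0 0 0 -.016 -1;-.006 -.11 0 0 0 -.032 -1;-.012 -.164 0 0 0 -.048 -1;-.022 -.218 0 0 0 -.064 -1;-.034 -.272 0 0 0 -.08 -1;-.049 -.325 0 0 0 -.096 -1;-.067 -.377 0 0 0 -.111 -1;-.087 -.428 0 0 0 -.127 -1'
cat > st.py <<'E'
from h import *
o=bot.get_obs(); d=np.array(o["tool_pos"])[:2]-[552.1,-291.7]
M=R.from_euler("xyz",o["tcp_rot"]).as_matrix()
print("t",o["time"],"q",np.arctan2(d[1],d[0])-1.0936,"r",np.hypot(*d),"toolYrot",np.arctan2(M[1,1],M[0,1])+np.radians(28),"Ftool",np.round(M.T@o["contact_force"],1),"w",o["grip_width"],o["finger_force"])
E
python3 st.py
```

```text
time: 6.12
tool_pos: [560.6, -182.1, 60.8]
tcp_rot: [3.14, 0.0, 1.491]
contact_force: [3.3, -0.8, -3.6]
grip_width: 15.4
finger_force: 30.0
t 6.1167 q 0.39966721408566674 r 109.92308049338106 toolYrot 0.4089635267135872 Ftool [-0.6  3.3  3.6] w 15.374540452522607 30.00033974647522
```

```bash
python3 -m handwheel '-.001 -.055 0 0 0 -.016 -1;-.006 -.11 0 0 0 -.032 -1;-.012 -.164 0 0 0 -.048 -1;-.022 -.218 0 0 0 -.064 -1;-.034 -.272 0 0 0 -.08 -1;-.049 -.325 0 0 0 -.096 -1;-.067 -.377 0 0 0 -.111 -1;-.087 -.428 0 0 0 -.127 -1'; python3 st.py
```

```text
time: 6.78
tool_pos: [517.6, -186.9, 60.8]
tcp_rot: [3.139, 0.0, 1.89]
contact_force: [4.6, 2.7, -4.1]
grip_width: 15.7
finger_force: 30.0
t 6.7833 q 0.7951428940201852 r 110.33564335964908 toolYrot 0.8076133002547388 Ftool [1.1 5.2 4.1] w 15.719290842656417 30.000886917114258
```

```bash
python3 -m handwheel '-.001 -.055 0 0 0 -.016 -1;-.006 -.11 0 0 0 -.032 -1;-.012 -.164 0 0 0 -.048 -1;-.016 -.19 0 0 0 -.055 -1;-.016 -.19 0 0 0 -.055 -1;-.016 -.19 0 0 0 -.055 -1;-.016 -.19 0 0 0 -.055 -1'; python3 st.py
python3 - <<'E'
from h import *
p=viewer.capture("side"); p["frame"]=cv2.resize(p["frame"][200:330,215:405],None,fx=4,fy=4,interpolation=cv2.INTER_CUBIC); save(p,"s2")
E
```

```text
time: 7.37
tool_pos: [500.0, -194.2, 60.7]
tcp_rot: [3.14, 0.0, 2.06]
contact_force: [5.6, 2.7, -2.3]
grip_width: 15.3
finger_force: 30.0
t 7.3667 q 0.9679137095040944 r 110.58274155668234 toolYrot 0.9777483615848968 Ftool [-0.3  6.2  2.3] w 15.336720869255426 29.999931156635284
```

View pics/s2.png

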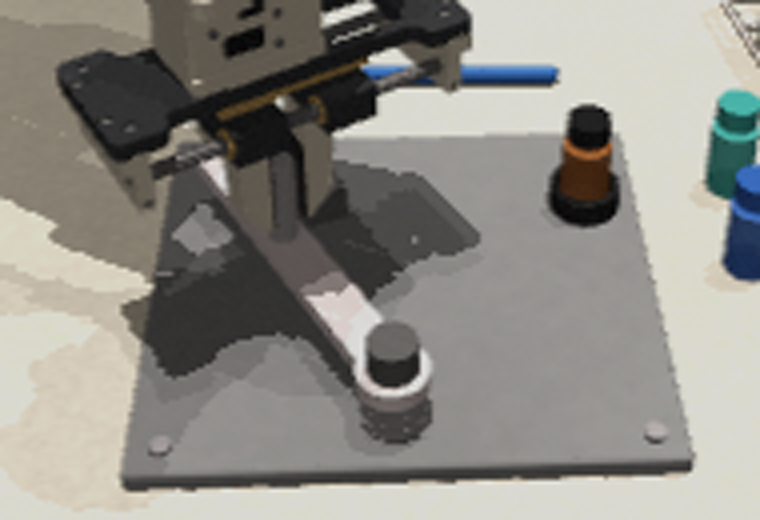

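The arm has clearly been drawn past the catch, and the vial stands undisturbed in its cradle at (585,160) of the crop. Now easing back slowly.

```bash
python3 -m handwheel '0 .022 0 0 0 .006 -1;-.001 .044 0 0 0 .013 -1;-.002 .066 0 0 0 .019 -1;-.003 .088 0 0 0 .025 -1;-.003 .088 0 0 0 .025 -1;-.003 .088 0 0 0 .025 -1;-.003 .088 0 0 0 .025 -1'>/dev/null; python3 st.py; python3 -m handwheel '0 .01 0 0 0 .003 -1;0 .02 0 0 0 .006 -1;0 .02 0 0 0 .006 -1;0 .02 0 0 0 .006 -1;0 .02 0 0 0 .006 -1' >/dev/null; python3 st.py
```

```text
t 8.0 q 0.8872813708621123 r 110.48012230697249 toolYrot 0.899238096909567 Ftool [-0.9  5.5  3.4] w 15.172308757193024 29.99996691942215
t 8.4167 q 0.8772319931495691 r 110.44501930968408 toolYrot 0.8810682466393159 Ftool [-0.8  2.7  2.1] w 15.506258636205615 29.999734461307526
```

Force dropped while the arm lagged the command, so the catch is taking load; ease a little more.

```bash
python3 -m handwheel '0 .01 0 0 0 0 -1;0 .01 0 0 0 0 -1;0 .01 0 0 0 0 -1;0 .01 0 0 0 0 -1' >/dev/null; python3 st.py; python3 -m handwheel '0 .01 0 0 0 0 -1;0 .01 0 0 0 0 -1;0 .01 0 0 0 0 -1;0 .01 0 0 0 0 -1' >/dev/null; python3 st.py
```

```text
t 8.75 q 0.8754996258361964 r 110.5223146270798 toolYrot 0.8810061809368295 Ftool [-1.3 -1.6 -1.6] w 15.361963554245305 30.000442564487457
t 9.0833 q 0.8740231384525172 r 110.51568348255006 toolYrot 0.8812479273184292 Ftool [-0.1 -7.5 -3.7] w 15.167837902459432 30.003587901592255
```

The catch holds firmly, since the tool force has reversed. Relax to near zero, then open.

```bash
python3 -m handwheel '0 -.012 0 0 0 0 -1;0 -.012 0 0 0 0 -1;0 -.012 0 0 0 0 -1' >/dev/null; python3 st.py; python3 -m handwheel '0 0 0 0 0 0 -.3;0 0 0 0 0 0 -.3;0 0 0 0 0 0 -.3;0 0 0 0 0 0 -.3;0 0 0 0 0 0 -.3;0 0 0 0 0 0 -.3'; python3 st.py
```

```text
t 9.3333 q 0.875147738913872 r 110.50933652441054 toolYrot 0.8810511520190448 Ftool [-0.6 -4.2 -2.1] w 15.501241995780962 30.00020921230316
time: 9.83
tool_pos: [509.8, -189.7, 60.7]
tcp_rot: [3.141, 0.0, 1.963]
contact_force: [0.5, 0.2, -0.1]
grip_width: 31.8
finger_force: 0.0
t 9.8333 q 0.8698839686580668 r 110.44186314390282 toolYrot 0.8812490274099523 Ftool [0.  0.5 0.1] w 31.828098566694482 0.0
```

Free of contact. Rise straight up and check.

```bash
python3 -m handwheel '0 0 -.2 0 0 0 -.3;0 0 -.4 0 0 0 -.3;0 0 -.7 0 0 0 -.3;0 0 -1 0 0 0 -.3;0 0 -1 0 0 0 -.3;0 0 -1 0 0 0 -.3'>/dev/null;python3 -m handwheel '0 0 -.4 0 0 0 -.3;0 0 -.8 0 0 0 -.3;0 0 -.8 0 0 0 -.3;0 0 -.8 0 0 0 -.3;0 0 -.8 0 0 0 -.3'
python3 - <<'E'
from h import *
p=viewer.capture("side"); p["frame"]=cv2.resize(p["frame"][140:330,215:415],None,fx=3,fy=3,interpolation=cv2.INTER_CUBIC); save(p,"s3")
E
```

```text
time: 10.75
tool_pos: [509.1, -189.4, 239.2]
tcp_rot: [-3.14, -0.002, 1.963]
contact_force: [-0.3, 0.9, 0.1]
grip_width: 32.1
finger_force: 0.0
```

View pics/s3.png

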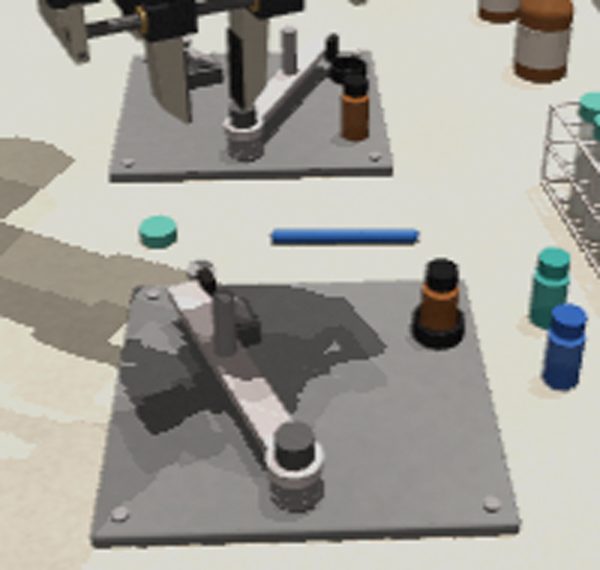

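The arm rests cocked on the catch (handle at (225,325) in the crop). The vial stands in its cradle at (438,305), and the other knocker is untouched.

```bash
python3 -c "
from plant import bot
print(bot.close_job())"
```

```text
the job is handed in; nothing more can be done
None
```

The knocker with the vial in its cradle is cocked and resting on its catch with the gripper clear; in the last picture the vial stood in place and the other knocker's arm was at rest, and I handed the job in at about 11 s.

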